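# Work a tight push-on knob off its spindle

### The job

The black push-on knob on top of the grey lamp dimmer box sits tight on its spindle and has to come off. Work it off by twisting it back and forth while pulling up only gently, so that the box stays standing flat on the desk where it is and is never lifted; then leave the knob lying in the blue dish that stands on the desk near the box (not the one on the balance). Leave the other things on the desk alone.

Things in the scene. Friction and masses are not known exactly. Their poses are not given: they have to be found in the camera images.
- dimmer: grey lamp dimmer box, loose on the desk, 130 (x) x 100 (y) mm, top panel 50 mm high, 1.8 to 2.2 kg; origin at the centre of its underside, z up. The knob stands on the middle of the panel; nothing else there is higher than 3 mm, but for a steel bush under the knob, 24 mm wide, to 54 mm high. The box lifts if pulled up with more than its weight (17.5 to 21.5 N).
- spindle_top (a point): top end of the box's brass spindle, 68 mm above the desk, inside the knob at the start. Spindle: vertical, 10 mm thick, rises from the bush; it turns easily (0.01 N m) between two end stops 0.9 rad apart, starts anywhere between them, and there merely follows the knob. Only past a stop does the knob slip round on it.
- knob: black round knob with aluminium top face and red index line, 28 mm diameter, 34 mm high, 50 g, open and hollow below; origin at the centre of its lower rim, z up along its axis, x towards the index line. At the start it is pushed right down on the bush over the middle of the box, rim 54 mm and top 88 mm above the desk.
- knob_middle (a point): middle of the knob, on its axis, 17 mm above its rim. Spring points inside, 4 mm above the rim, grip the spindle by dry friction: straight up takes 28 to 43 N (more than the box weighs), turning past a stop 0.14 to 0.22 N m; while it slips round, a pull of a few newtons makes it creep up, the faster the more pull. It is free when 12 mm up.
- dish: blue plastic dish, loose on the desk, round, 96 mm wide at the rim, 29 mm high, flat inner floor 2 mm up and 76 mm wide, sloping side; origin at the centre of its underside, z up. It can be to the left or the right of the box.
- ring_gauge: bystander: steel ring gauge, 49 mm across, 15 mm high; origin at the centre of its underside
- parts_vial: bystander: clear vial with a red cap, 30 mm across, 44 mm high; origin at the centre of its underside
- hex_key: bystander: hexagon key with a red sleeve, 89 mm long; origin at the centre of its underside
- eraser: bystander: blue and white eraser, 46 x 20 x 12 mm; origin at the centre of its underside

How it is judged:
By the outcome, as a careful person would: the job done as asked, in the order asked, and still so for the second after the job is handed in, with the robot touching nothing.
It also fails if it takes over 72 s, if anything falls off the work surface, if the arm or the gripper's body presses on something with over 40 N, if the wrist force passes 120 N, or if a joint passes its speed limit or range.

### The arm

A 7-joint arm with a two-finger parallel gripper is mounted at the origin on a cart in front of the work surface, level with it; the furniture and walls round the work are solid. World frame = base frame: x ahead of the robot, y to its left, z up, the work surface at z = 0. Lengths are in m, angles in rad, forces in N, time in s.
With the tool pointing down it reaches from about 0.425 to 0.925 m from the base axis. Payload 6.8 kg.
Tool frame: the origin (TCP) lies at the very end of the fingers, on their centre line; the grasp point (between the pads) lies 19 mm behind it; z points along the fingers, x is the direction in which the jaws open and shut, and the axes are right-handed (so a half turn about z gives the same grasp; the last joint's range is limited). The gripper opens to 85 mm and grips with 20 to 120 N. Pads are 22 mm wide; open, the fingers measure 114 mm over their backs; the gripper's body (76 mm by 85 mm) begins 54 mm behind the grasp point. The pads swing forward as they close: fully open they stand 13 mm farther back than shut.
Start: joints at [-1.386, 0.477, 0.022, 1.555, -0.011, 1.109, -0.083], TCP at [0.195, 0.646, 0.231] pointing down, gripper open.
Joint ranges: [-2.96, 2.96], [-0.34, 2.1], [-1.41, 1.46], [0.24, 2.44], [-1.37, 4.51], [0.17, 1.92], [-2.96, 2.96]. Speed limits (rad/s): [2.39, 2.39, 3.14, 3.14, 3.14, 3.14, 3.14].

### API

Orientations are given as a rotation vector (axis times angle).
In Python, from bench import r, grab_frame gives the robot as it stands. The module is installed in compiled form; this text tells all that it offers.
- The arm moves only by the tool send_rows, never from a script. Its argument "series" is a list of rows, each a list of 2 entries, a list of its own where there are three numbers: the shift along the tool's x, y, z in m, then the turn, a rotation vector about the tool's x, y, z in units of 5 degrees (1.0 is 5 degrees). A call has 1 to 20 rows; each row shifts and turns the commanded pose from where the row before left it, along the tool's axes as they then stand; what a row does not reach is not made up. A row lasts 1/8 s, in which the tool goes at most 62.5 mm and 10.7 degrees, less where a joint would pass 70% of its speed; a pose out of reach is approached as far as the arm can. A call is refused whole if a number of a shift passes 0.0625 or a number of a turn 1, either way. A call with a gripper value outside its range is refused whole. "fingers" is the closure in counts, from 0 (fully open) to 255 (shut), set as the call begins (left out, the last holds). The fingers move at their own pace and stop on an object; "grip_force" is the grip in N (left out, the last holds). Time passes only in rows, so rows that do not move let the fingers close. It gives the time, the measured TCP pose, the force and the opening at its end, in the units of the state.
- r.get_obs(): the state, without advancing time (a new reading comes with each control period).
- grab_frame(name): name is "side" or "top" or "wrist"; returns a dict with "frame" (400x640x3 uint8, red, green, blue), "fx", "fy", "cx", "cy" (pixels), "origin" and "rotation" of the camera in the world; the wrist camera has in their place "T_tool_cam" (4x4, takes a point from camera to tool coordinates, whose origin is the TCP and whose axes are the tool frame's). Camera axes: x right, y down, z forward; pixel columns grow to the right and rows downward; lengths in m; the calibration is good to about 2 mm. A picture is of the moment at which its call begins: read the wrist's pose just before it. There is no depth.
- r.hand_in(): hands the job in, once; it reports no verdict.
The state is a dict: "clock": time; "joints": joint angles; "qvel": joint speeds; "tau": joint torques, N m; "tcp_pos": TCP position; "orientation": TCP orientation; "contact_force": force on the tool from outside, world axes, zero at the start; "moment": the same for the moment, N m; "grip_width": finger opening in m.
Only numpy, scipy, OpenCV 4.12 (cv2) and the standard library are available. Lean on these libraries where they do the work, as an engineer would, in place of code of your own. Each camera call takes 0.05 s, during which the arm holds its last target.

## Working session

There is one attempt and no reset: what is moved stays moved. The work goes in short steps, Python scripts to look and compute and a tool call to move; the robot and the scene stay as the last step left them, time stands still between calls to the robot, and variables do not carry over. Pictures are saved under pics/ and viewed, and the job is handed in when it is done.

Besides the shell and the picture viewer there is one more tool, called after "Call:" as name([rows], argument=value, ...), one row to a line, values as JSON. send_rows: Moves the arm, as the interface text tells. Its arguments: {"type":"object","properties":{"series":{"type":"array"},"fingers":{"type":"number"},"grip_force":{"type":"number"}},"required":["series"]}

```bash
mkdir -p pics
cat > h.py <<'E'
from bench import r, grab_frame
import numpy as np, cv2, json, sys
from scipy.spatial.transform import Rotation as R
def snap(n,name):
    o=r.get_obs(); f=grab_frame(n); cv2.imwrite(f'pics/{name}.png',f['frame'][:,:,::-1])
    if n=='wrist':
        T=np.eye(4);T[:3,:3]=R.from_rotvec(o['orientation']).as_matrix();T[:3,3]=o['tcp_pos']
        C=T@np.array(f['T_tool_cam']);org,rot=C[:3,3],C[:3,:3]
    else: org,rot=np.array(f['origin']),np.array(f['rotation'])
    np.savez(f'pics/{name}.npz',org=org,rot=rot,k=[f['fx'],f['fy'],f['cx'],f['cy']])
    return f
def ray(name,u,v):
    d=np.load(f'pics/{name}.npz');k=d['k']
    w=d['rot']@np.array([(u-k[2])/k[0],(v-k[3])/k[1],1]);return d['org'],w/np.linalg.norm(w)
def atz(name,u,v,z):
    o,w=ray(name,u,v);return o+w*(z-o[2])/w[2]
def tri(*obs):
    A=np.zeros((3,3));b=np.zeros(3)
    for n,u,v in obs:
        o,w=ray(n,u,v);P=np.eye(3)-np.outer(w,w);A+=P;b+=P@o
    p=np.linalg.solve(A,b)
    res=[np.linalg.norm(np.cross(p-ray(*q)[0],ray(*q)[1])) for q in obs]
    return p,res
def proj(name,p):
    d=np.load(f'pics/{name}.npz');k=d['k'];c=d['rot'].T@(np.array(p)-d['org']);return k[0]*c[0]/c[2]+k[2],k[1]*c[1]/c[2]+k[3]
def crop(name,u0,v0,u1,v1,s,out):
    im=cv2.imread(f'pics/{name}.png')[v0:v1,u0:u1];cv2.imwrite(f'pics/{out}.png',cv2.resize(im,None,fx=s,fy=s,interpolation=cv2.INTER_CUBIC))
E
python3 - <<'E'
from h import *
o=r.get_obs()
for k in o: print(k,np.round(o[k],4))
print(R.from_rotvec(o['orientation']).as_matrix().round(3))
for n in ['side','top','wrist']:
    snap(n,n+'0'); d=np.load(f'pics/{n}0.npz');print(n,d['org'].round(3),d['rot'].round(2).tolist(),d['k'])
E
```

```text
clock 0.0
joints [-1.3861  0.4778  0.0223  1.5564 -0.0115  1.1093 -0.0831]
qvel [ 0.0012  0.0014 -0.0003 -0.001   0.0004  0.001  -0.0011]
tau [-0.00000e+00 -5.96456e+01  1.60800e+00 -2.81198e+01  1.25000e-02
  9.20000e-03 -0.00000e+00]
tcp_pos [0.1947 0.6457 0.2303]
orientation [ 2.5208e+00  1.8730e+00 -2.2000e-03]
contact_force [-0.1365  0.5147 -1.161 ]
moment [-0.0349 -0.0294  0.003 ]
grip_width 0.0852
[[ 0.289  0.957 -0.   ]
 [ 0.957 -0.289 -0.002]
 [-0.002  0.    -1.   ]]
side [ 0.133 -0.783  0.873] [-2.27, 0.49, -0.22] [493.36698292 493.36698292 321.48692019 200.9325299 ]
top [0.381 0.003 1.056] [-2.12, 2.18, -0.15] [361.07612723 361.07612723 320.56541718 198.42423086]
wrist [0.116 0.669 0.373] [[0.29, 0.91, 0.31], [0.96, -0.27, -0.09], [-0.0, 0.32, -0.95]] [315.15214937 315.15214937 324.15805206 200.80678712]
```

```bash
sed -i "s/else: org,rot=np.array(f\['origin'\]),np.array(f\['rotation'\])/else:\n        org,rot=np.array(f['origin']),np.array(f['rotation'])\n        if rot.ndim==1: rot=R.from_rotvec(rot).as_matrix()/" h.py
python3 - <<'E'
from h import *
for n in ['side','top']:
    d=np.load(f'pics/{n}0.npz');np.savez(f'pics/{n}0.npz',org=d['org'],rot=R.from_rotvec(d['rot']).as_matrix(),k=d['k'])
print(r.get_obs()['clock'])
E
```

```text
0.15
```

View pics/side0.png

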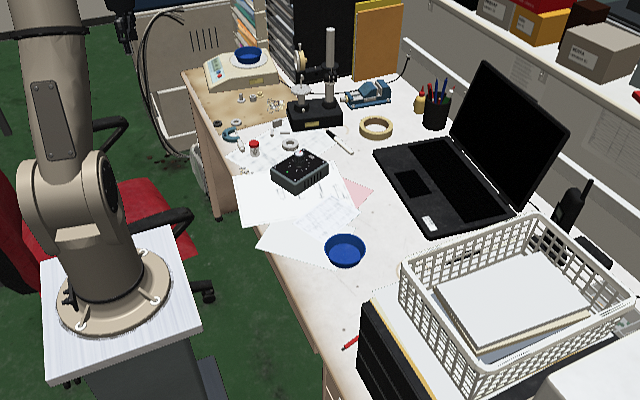

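View pics/top0.png

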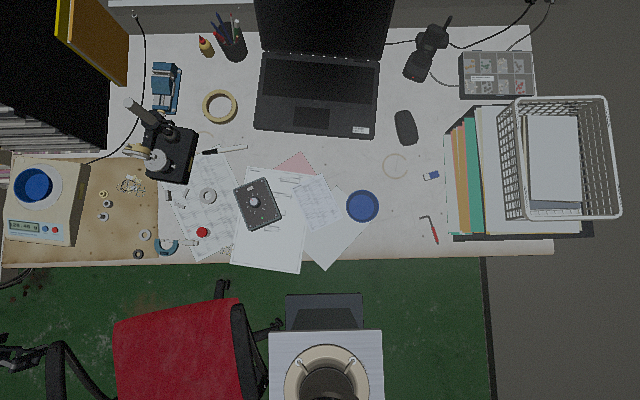

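View pics/wrist0.png

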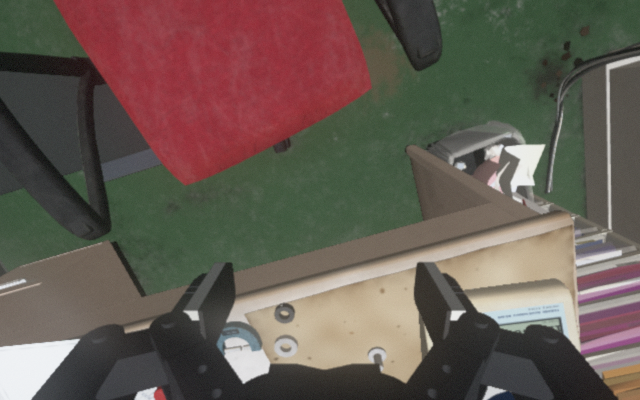

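Run:
```python
from h import *
crop('side0',240,110,400,280,4.5,'side0c')
crop('top0',180,140,460,260,2.85,'top0c')
print(proj('top0',[.195,.646,.23]),proj('side0',[.195,.646,.23]),proj('top0',[0,0,0]))
```

```text
(np.float64(30.08679899418121), np.float64(341.2633613919355)) (np.float64(132.84853490536844), np.float64(51.05310771822715)) (np.float64(325.7141903801668), np.float64(387.9942940897262))
```

View pics/side0c.png

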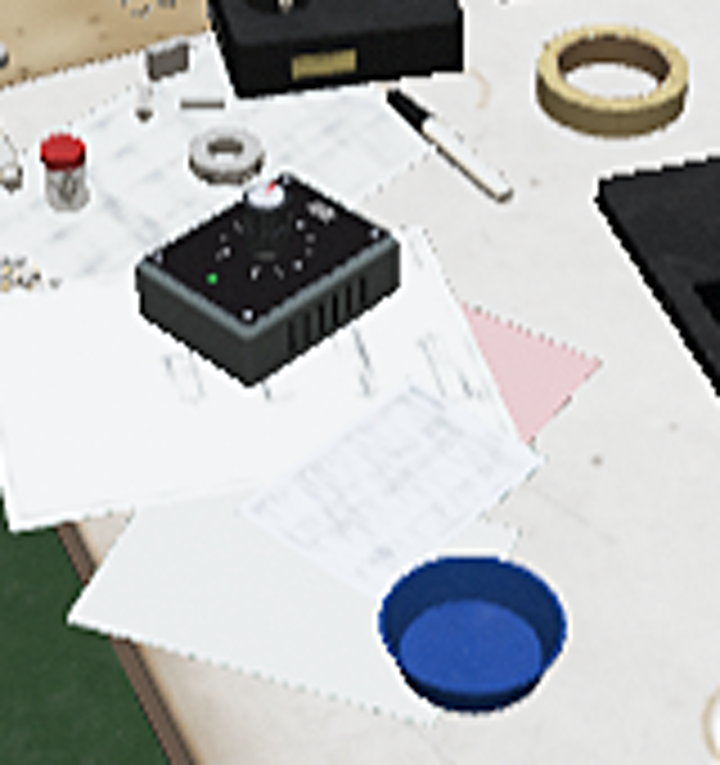

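View pics/top0c.png

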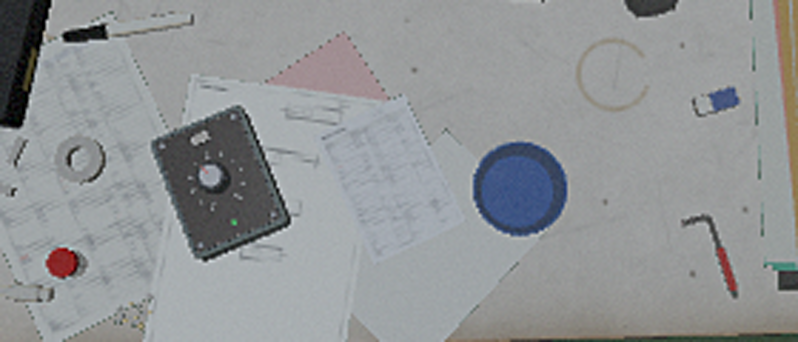

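Run:
```python
from h import *
p,res=tri(('side0',298.9,153.3),('top0',254.0,201.7));print(p.round(4),np.round(res,4))
print(atz('side0',298.9,153.3,.088),atz('top0',254,201.7,.088))
# dish : rim & floor
print(atz('top0',362.5,206,.029))
u,v=240+472/4.5,110+650/4.5
print(atz('side0',u,v,.002), tri(('side0',240+472/4.5,110+622/4.5),('top0',362.5,206)))
# box corners z=.05
for c in [(152,142),(240,107),(289,218),(204,259)]:
    print(atz('top0',180+c[0]/2.85,140+c[1]/2.85,.05).round(4))
```

```text
[0.5105 0.1813 0.0883] [0.0002 0.0002]
[0.51084864 0.18164666 0.088     ] [0.51030399 0.18140975 0.088     ]
[ 0.49801934 -0.1182062   0.029     ]
[ 0.50079268 -0.11509053  0.002     ] (array([ 0.49812808, -0.11831188,  0.02813425]), [np.float64(1.086670687555631e-05), np.float64(1.0866706875728775e-05)])
[0.5506 0.2468 0.05  ]
[0.5837 0.1595 0.05  ]
[0.4718 0.1119 0.05  ]
[0.4338 0.1951 0.05  ]
```

Call:
send_rows([
  [[-0.0295,0.0363,0],[0,0,0]],
  [[-0.0295,0.0363,0],[0,0,0]],
  [[-0.0295,0.0363,0],[0,0,0]],
  [[-0.0295,0.0363,0],[0,0,0]],
  [[-0.0295,0.0363,0],[0,0,0]],
  [[-0.0295,0.0363,0],[0,0,0]],
  [[-0.0295,0.0363,0],[0,0,0]],
  [[-0.0295,0.0363,0],[0,0,0]],
  [[-0.0295,0.0363,0],[0,0,0]],
  [[-0.0295,0.0363,0],[0,0,0]],
  [[-0.0295,0.0363,0],[0,0,0]],
  [[-0.0295,0.0363,0],[0,0,0]],
], fingers=0, grip_force=60)

```text
clock: 1.65
tcp_pos: [0.5102, 0.1803, 0.2312]
orientation: [-2.521, -1.874, 0.0]
contact_force: [0.2, 0.1, -0.3]
grip_width: 0.0856
```

Call:
send_rows([
  [[0,0,0],[0,0,1]],
  [[0,0,0],[0,0,1]],
  [[0,0,0],[0,0,1]],
  [[0,0,0],[0,0,1]],
  [[0,0,0],[0,0,1]],
  [[0,0,0],[0,0,1]],
  [[0,0,0],[0,0,1]],
  [[0,0,0],[0,0,1]],
  [[0,0,0],[0,0,1]],
  [[0,0,0],[0,0,1]],
  [[0,0,0],[0,0,0]],
  [[0,0,0],[0,0,0]],
])

```text
clock: 3.15
tcp_pos: [0.5096, 0.1816, 0.2312]
orientation: [3.077, 0.635, -0.0]
contact_force: [-0.1, -0.1, 0.9]
grip_width: 0.0857
```

Run:
```python
from h import *
snap('wrist','w1')
o=r.get_obs()
for k in o: print(k,np.round(o[k],4))
print(R.from_rotvec(o['orientation']).as_matrix().round(3), proj('w1',[.5105,.1813,.088]))
```

```text
clock 3.2
joints [-0.7885  0.2653  0.3988  1.8985 -0.1212  1.0012  0.0701]
qvel [-0.0002  0.001  -0.0008 -0.002  -0.0016  0.0002 -0.0054]
tau [-5.56000e-02 -4.07632e+01  3.71380e+00 -2.62686e+01  1.13000e-02
  2.80000e-03  1.04000e-02]
tcp_pos [0.5096 0.1816 0.2312]
orientation [ 3.0769e+00  6.3450e-01 -3.0000e-04]
contact_force [ 0.1001 -0.3889  0.0104]
moment [0.027  0.032  0.0047]
grip_width 0.0855
[[ 0.918  0.396 -0.   ]
 [ 0.396 -0.918 -0.   ]
 [-0.    -0.    -1.   ]] (np.float64(324.958455903255), np.float64(187.09471774703422))
```

View pics/w1.png

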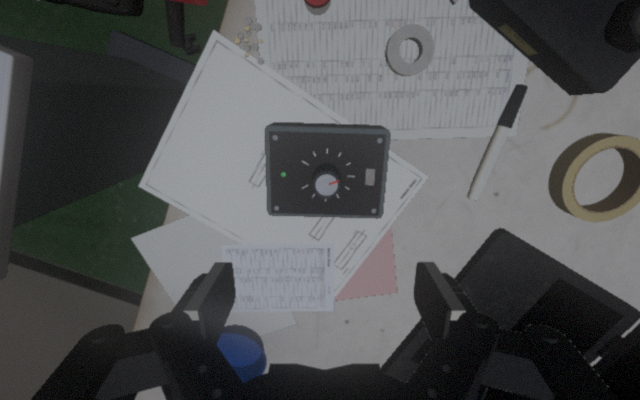

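Run:
```python
from h import *
crop('w1',255,110,400,230,5,'w1c')
```

```text
(no output)
```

View pics/w1c.png

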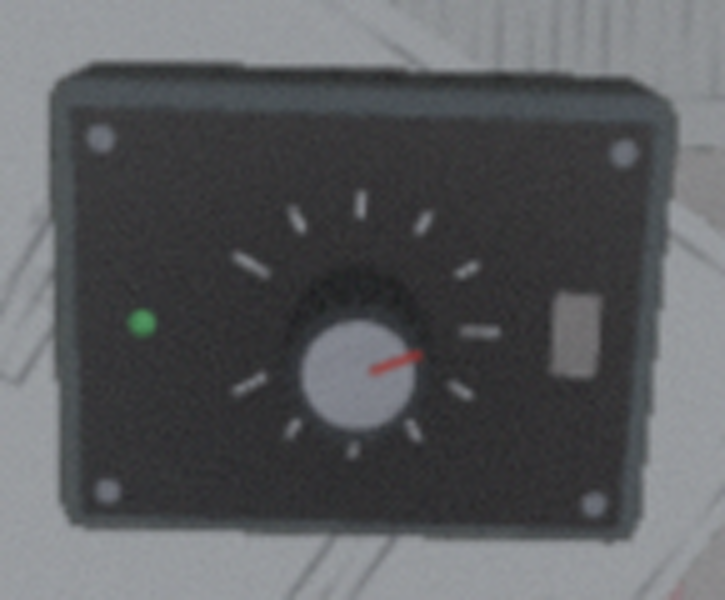

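Call:
send_rows([
  [[0,0,0.03],[0,0,0]],
  [[0,0,0.03],[0,0,0]],
  [[0,0,0.02],[0,0,0]],
  [[0,0,0],[0,0,0]],
  [[0,0,0],[0,0,0]],
])

```text
clock: 3.82
tcp_pos: [0.5103, 0.1818, 0.1521]
orientation: [-3.077, -0.633, -0.002]
contact_force: [0.3, 0.2, 0.2]
grip_width: 0.0855
```

Run:
```python
from h import *
snap('wrist','w2')
o=r.get_obs();print(o['tcp_pos'],o['contact_force'])
u,v=proj('w2',[.5105,.1813,.088]);print(u,v)
crop('w2',int(u)-100,int(v)-75,int(u)+100,int(v)+75,4,'w2c');print(int(u)-100,int(v)-75)
```

```text
[0.51042383 0.181845   0.15232179] [0.83111486 0.03930131 0.04656793]
324.28711536514004 218.03099968759815
224 143
```

View pics/w2c.png

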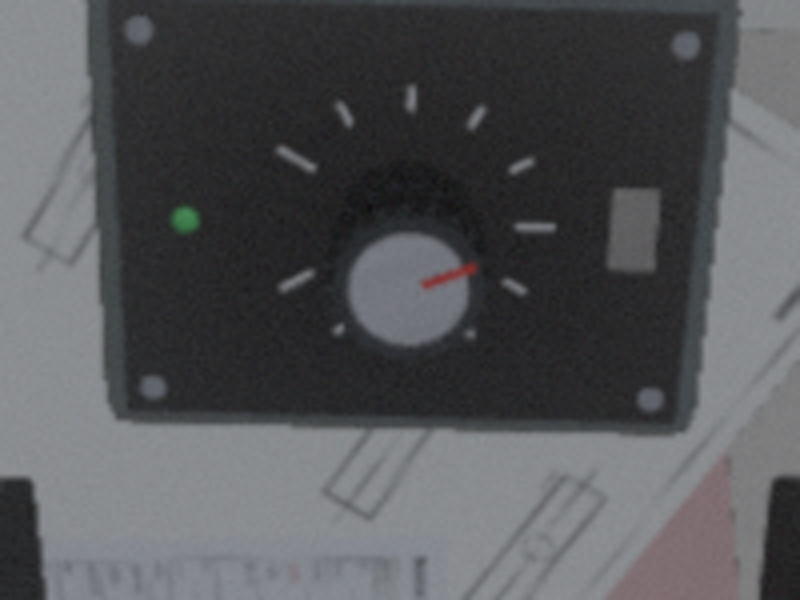

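Run:
```python
from h import *
a=('w1',326.6,185);b=('w2',326,215.5);s=('side0',298.9,153.3);t=('top0',254.0,201.7)
for q in [(a,b),(s,t),(a,b,s,t)]:
    p,res=tri(*q);print(p.round(4),np.round(res,4))
for x in (a,b,s,t): print(x[0],atz(*x,.088).round(4))
# bounding screws in w2 -> centre of panel at z=.05
P=[atz('w2',224+u/4,143+v/4,.0515) for u,v in [(139,30),(686,45),(650,399),(153,387)]]
print(np.mean(P,0).round(4)); [print(p.round(4)) for p in P]
print('yaw',[np.degrees(np.arctan2(*(P[i]-P[j])[[1,0]])).round(1) for i,j in ((1,0),(2,3))])
```

```text
[0.5108 0.1841 0.0893] [0.0002 0.0002]
[0.5105 0.1813 0.0883] [0.0002 0.0002]
[0.5111 0.1828 0.0864] [0.0006 0.0002 0.0006 0.0012]
w1 [0.5111 0.1838 0.088 ]
w2 [0.5109 0.1835 0.088 ]
side0 [0.5108 0.1816 0.088 ]
top0 [0.5103 0.1814 0.088 ]
[0.5109 0.1838 0.0515]
[0.4477 0.1997 0.0515]
[0.5463 0.2386 0.0515]
[0.5741 0.168  0.0515]
[0.4757 0.1291 0.0515]
yaw [np.float64(21.6), np.float64(21.6)]
```

Call:
send_rows([
  [[0,0,0],[0,0,-1]],
  [[0,0,0],[0,0,-1]],
  [[0,0,0],[0,0,-1]],
  [[0,0,0],[0,0,-1]],
  [[0,0,0],[0,0,-1]],
  [[0,0,0],[0,0,-1]],
  [[0,0,0],[0,0,-1]],
  [[0,0,0],[0,0,-1]],
  [[0,0,0],[0,0,-1]],
  [[0,0,0],[0,0,-1]],
  [[0,0,0],[0,0,-1]],
  [[0,0,0],[0,0,-1]],
  [[0,0,0],[0,0,-1]],
  [[0,0,0],[0,0,-1]],
  [[0,0,0],[0,0,-1]],
  [[0,0,0],[0,0,-1]],
  [[0,0,0],[0,0,0]],
  [[0,0,0],[0,0,0]],
])

```text
clock: 6.12
tcp_pos: [0.51, 0.1817, 0.1519]
orientation: [1.953, 2.46, 0.001]
contact_force: [0.3, -1.0, 0.4]
grip_width: 0.0856
```

Run:
```python
from h import *
snap('wrist','w3')
o=r.get_obs();print(o['tcp_pos'],o['contact_force'],o['joints'].round(3) if hasattr(o['joints'],'round') else o['joints'])
print(R.from_rotvec(o['orientation']).as_matrix().round(4))
u,v=proj('w3',[.5107,.1825,.088]);print(u,v)
crop('w3',int(u)-100,int(v)-75,int(u)+100,int(v)+75,4,'w3c');print(int(u)-100,int(v)-75)
```

```text
[0.50994162 0.18169017 0.15172918] [-0.68967886  0.03627085 -1.02869036] [-0.511  0.352  0.065  1.957 -0.03   0.833  1.371]
[[-2.275e-01  9.738e-01  7.000e-04]
 [ 9.738e-01  2.274e-01  3.000e-04]
 [ 1.000e-04  7.000e-04 -1.000e+00]]
325.48179789952127 218.6314316599776
225 143
```

View pics/w3c.png

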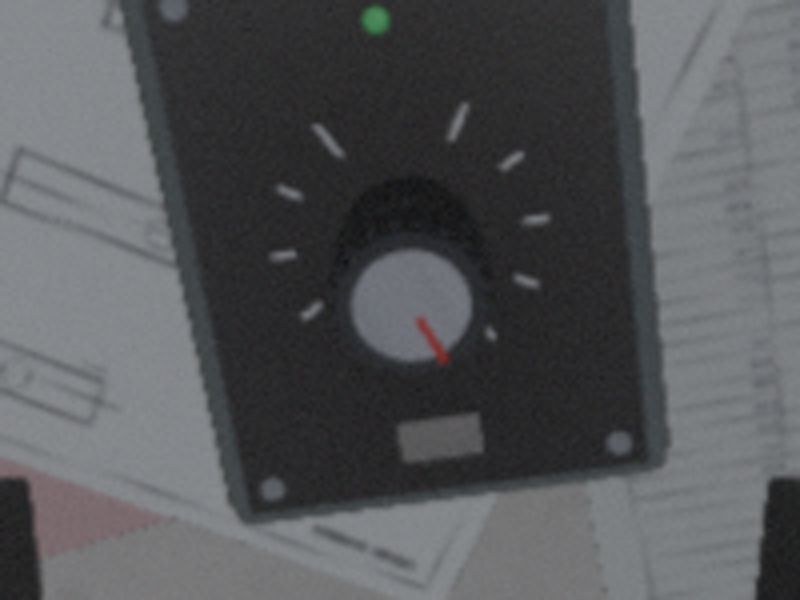

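Run:
```python
from h import *
p2=atz('w2',326,215.5,.088);p3=atz('w3',327.75,219.5,.088);print(p2.round(4),p3.round(4))
# p = k + Rz b  , b in tool axes
R2=np.array([[.918,.396],[.396,-.918]]);R3=np.array([[-.2275,.9738],[.9738,.2275]])
A=np.block([[np.eye(2),R2],[np.eye(2),R3]]);x=np.linalg.solve(A,np.r_[p2[:2],p3[:2]]);print(x.round(4))
```

```text
[0.5109 0.1835 0.088 ] [0.511  0.1842 0.088 ]
[5.105e-01 1.839e-01 2.000e-04 5.000e-04]
```

Call:
send_rows([
  [[0.0018,0.0012,0.03],[0,0,0]],
  [[0,0,0.03],[0,0,0]],
  [[0,0,0.02],[0,0,0]],
  [[0,0,0.01],[0,0,0]],
  [[0,0,0.006],[0,0,0]],
  [[0,0,0],[0,0,0]],
  [[0,0,0],[0,0,0]],
])

```text
clock: 7.05
tcp_pos: [0.511, 0.1838, 0.056]
orientation: [1.951, 2.462, 0.002]
contact_force: [0.0, 0.1, 0.7]
grip_width: 0.0854
```

Run:
```python
from h import *
snap('wrist','w4')
o=r.get_obs();print(o['tcp_pos'],o['contact_force'],o['moment'])
u,v=proj('w4',[.5107,.1837,.088]);print(u,v)
```

```text
[0.51095011 0.18385026 0.05596727] [ 1.01672791  1.22994347 -0.56754662] [-0.00623597 -0.00328453  0.04089149]
324.8997562185368 302.62402979742893
```

View pics/w4.png

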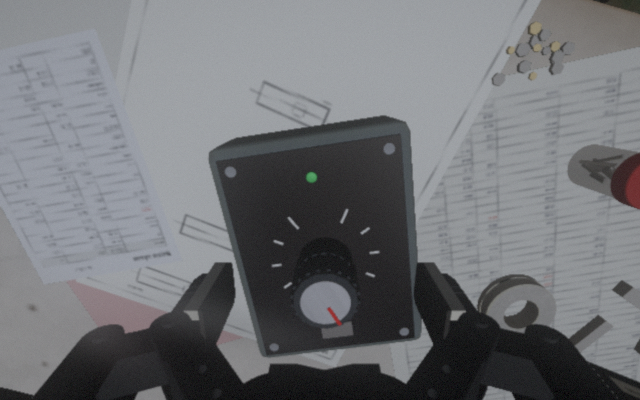

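Call:
send_rows([
  [[0,0,0],[0,0,0]],
  [[0,0,0],[0,0,0]],
  [[0,0,0],[0,0,0]],
  [[0,0,0],[0,0,0]],
  [[0,0,0],[0,0,0]],
  [[0,0,0],[0,0,0]],
], fingers=255, grip_force=20)

```text
clock: 7.85
tcp_pos: [0.5105, 0.184, 0.0555]
orientation: [-1.951, -2.462, -0.001]
contact_force: [-1.2, 1.2, 4.3]
grip_width: 0.0273
```

Run:
```python
from h import *
snap('wrist','w5')
o=r.get_obs();print(o['tcp_pos'],o['contact_force'],o['moment'],o['grip_width'])
print(atz('w5',325,302,.088))
```

```text
[0.51048258 0.18401159 0.05549529] [-1.98473814  1.3653024   3.596757  ] [ 2.35812965e-01  3.82429853e-01 -8.68885482e-05] 0.027419652844255182
[0.50954075 0.1837346  0.088     ]
```

View pics/w5.png

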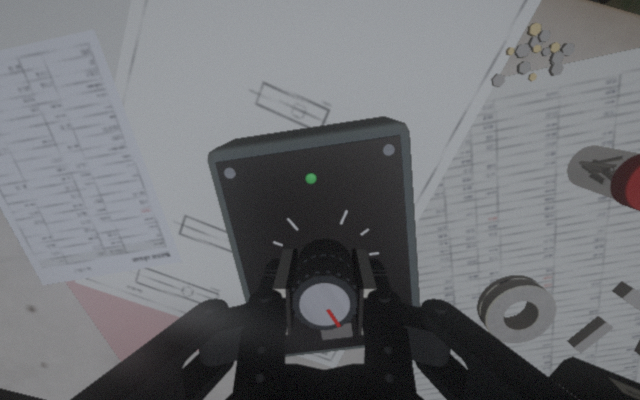

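Call:
send_rows([
  [[0,0,-0.0005],[0,0,0]],
  [[0,0,0],[0,0,0]],
  [[0,0,0],[0,0,0]],
  [[0,0,0],[0,0,0]],
], grip_force=60)

```text
clock: 8.4
tcp_pos: [0.5104, 0.1839, 0.0557]
orientation: [-1.951, -2.462, -0.0]
contact_force: [-1.6, 3.7, -1.1]
grip_width: 0.0262
```

Run:
```python
from h import *
o=r.get_obs();print(o['tcp_pos'],o['contact_force'],o['moment'],o['grip_width'])
```

```text
[0.51041172 0.18392678 0.05568004] [-1.59520189  3.68190159 -1.07774956] [ 0.71592649  0.09181102 -0.01218366] 0.026242997657873943
```

Call:
send_rows([
  [[0.0003,-0.0001,-0.0003],[0,0,0.5]],
  [[0,0,0],[0,0,1]],
  [[0,0,0],[0,0,1]],
  [[0,0,0],[0,0,1]],
  [[0,0,0],[0,0,1]],
  [[0,0,0],[0,0,1]],
  [[0,0,0],[0,0,1]],
])

```text
clock: 9.28
tcp_pos: [0.5096, 0.1835, 0.0558]
orientation: [-2.566, -1.812, 0.003]
contact_force: [-1.6, 1.7, -0.7]
grip_width: 0.0262
```

```bash
cat > st.py <<'E'
from h import *
o=r.get_obs();print(round(o['clock'],2),np.round(o['tcp_pos'],4),np.round(o['contact_force'],1),np.round(o['moment'],3),round(o['grip_width'],4),'j7',np.round(o['joints'][6],3))
print(R.from_rotvec(o['orientation']).as_matrix().round(3).tolist())
E
python3 st.py
```

```text
9.28 [0.5096 0.1835 0.0558] [-1.6  1.7 -0.7] [0.648 0.275 0.119] 0.0262 j7 0.92
[[0.334, 0.942, -0.001], [0.942, -0.334, -0.001], [-0.001, -0.001, -1.0]]
```

Call:
send_rows([
  [[0,0,-0.0003],[0,0,1]],
  [[0,0,0],[0,0,1]],
  [[0,0,0],[0,0,1]],
  [[0,0,0],[0,0,1]],
])

```text
clock: 9.78
tcp_pos: [0.5094, 0.1837, 0.0559]
orientation: [-2.841, -1.34, 0.003]
contact_force: [-0.7, 1.6, -4.6]
grip_width: 0.0262
```

```bash
python3 st.py
```

```text
9.78 [0.5094 0.1837 0.0559] [-0.7  1.6 -4.6] [0.571 0.091 0.078] 0.0262 j7 0.643
[[0.636, 0.771, -0.002], [0.771, -0.636, -0.001], [-0.002, -0.001, -1.0]]
```

Call:
send_rows([
  [[0,0,0],[0,0,1]],
  [[0,0,0],[0,0,1]],
  [[0,0,0],[0,0,1]],
  [[0,0,0],[0,0,1]],
])

```text
clock: 10.28
tcp_pos: [0.5092, 0.1837, 0.0559]
orientation: [3.031, 0.826, -0.004]
contact_force: [-0.7, 3.1, -2.8]
grip_width: 0.0265
```

```bash
python3 st.py
python3 - <<'E'
from h import *
snap('wrist','w6')
E
```

```text
10.28 [0.5092 0.1837 0.0559] [-0.7  3.1 -2.8] [0.588 0.335 0.098] 0.0265 j7 0.368
[[0.862, 0.507, -0.002], [0.507, -0.862, -0.001], [-0.002, -0.001, -1.0]]
```

View pics/w6.png

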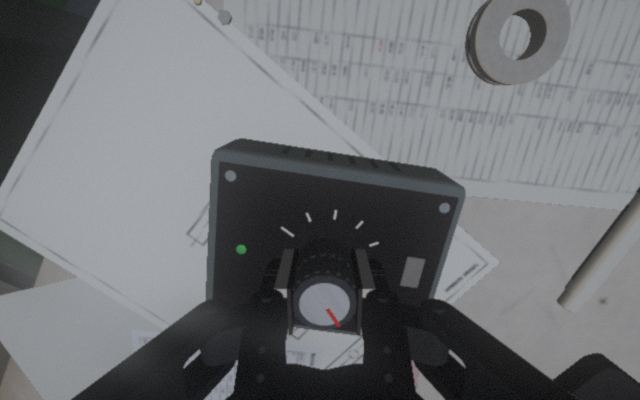

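Call:
send_rows([
  [[0.0001,-0.0002,-0.0004],[0,0,1]],
  [[0,0,0],[0,0,1]],
  [[0,0,0],[0,0,1]],
  [[0,0,0],[0,0,1]],
  [[0,0,0],[0,0,1]],
  [[0,0,0],[0,0,1]],
])

```text
clock: 11.08
tcp_pos: [0.5094, 0.1844, 0.0563]
orientation: [3.141, 0.017, -0.003]
contact_force: [-0.7, 4.3, -5.0]
grip_width: 0.0268
```

```bash
python3 st.py
```

```text
11.07 [0.5094 0.1844 0.0563] [-0.7  4.3 -5. ] [0.796 0.253 0.123] 0.0268 j7 -0.04
[[1.0, 0.011, -0.002], [0.011, -1.0, -0.0], [-0.002, 0.0, -1.0]]
```

Call:
send_rows([
  [[0,-0.0004,-0.0004],[0,0,1]],
  [[0,0,0],[0,0,1]],
  [[0,0,0],[0,0,1]],
  [[0,0,-0.0001],[0,0,1]],
  [[0,0,0],[0,0,1]],
  [[0,0,0],[0,0,1]],
])

```text
clock: 11.82
tcp_pos: [0.5097, 0.1843, 0.0569]
orientation: [3.038, -0.798, -0.002]
contact_force: [0.6, 1.2, -4.5]
grip_width: 0.0262
```

```bash
python3 st.py
```

```text
11.82 [0.5097 0.1843 0.0569] [ 0.6  1.2 -4.5] [ 0.384 -0.046  0.114] 0.0262 j7 -0.447
[[0.871, -0.491, -0.001], [-0.491, -0.871, -0.001], [-0.001, 0.001, -1.0]]
```

Call:
send_rows([
  [[0,0,-0.0003],[0,0,1]],
  [[0,0,-0.0001],[0,0,1]],
  [[0,0,-0.0002],[0,0,1]],
  [[0,0,-0.0001],[0,0,1]],
  [[0,0,-0.0002],[0,0,1]],
  [[0,0,-0.0001],[0,0,1]],
  [[0,0,-0.0001],[0,0,1]],
  [[0,0,-0.0001],[0,0,1]],
])

```text
clock: 12.82
tcp_pos: [0.5095, 0.1845, 0.0578]
orientation: [2.582, -1.788, -0.001]
contact_force: [0.6, 2.6, -8.0]
grip_width: 0.0262
```

```bash
python3 st.py
python3 - <<'E'
from h import *
snap('wrist','w7'); snap('side','s7'); crop('s7',240,80,400,200,5,'s7c')
E
```

```text
12.82 [0.5095 0.1845 0.0578] [ 0.6  2.6 -8. ] [ 0.494 -0.252  0.113] 0.0262 j7 -0.991
[[0.352, -0.936, -0.001], [-0.936, -0.352, -0.001], [0.0, 0.002, -1.0]]
```

View pics/w7.png

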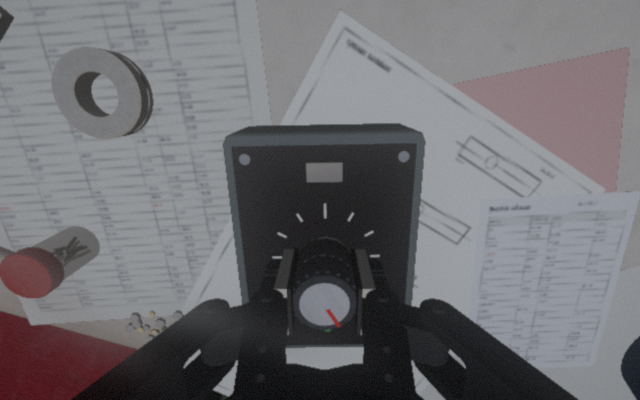

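View pics/s7c.png

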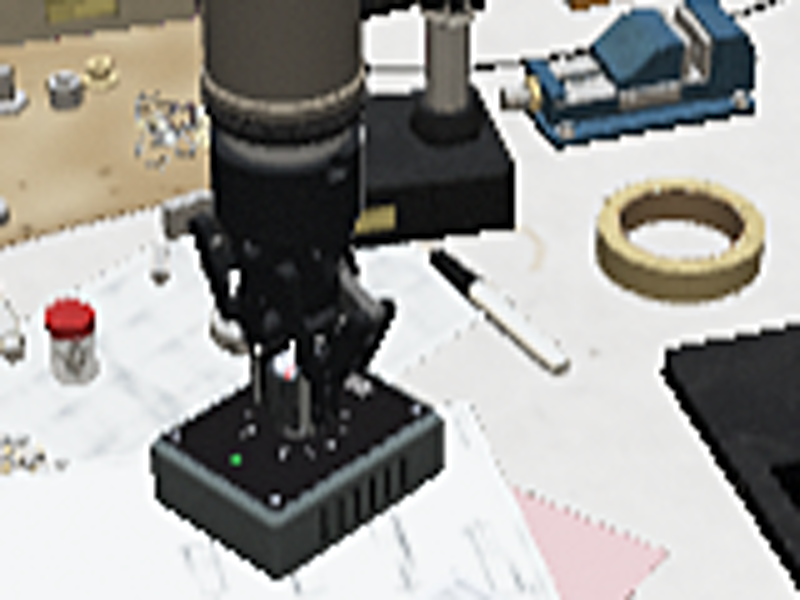

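Call:
send_rows([
  [[0,0,-0.0002],[0,0,1]],
  [[0,0,-0.0001],[0,0,1]],
  [[0,0,-0.0002],[0,0,1]],
  [[0,0,-0.0001],[0,0,1]],
  [[0,0,-0.0002],[0,0,1]],
  [[0,0,-0.0001],[0,0,1]],
  [[0,0,-0.0002],[0,0,1]],
  [[0,0,-0.0001],[0,0,1]],
  [[0,0,-0.0001],[0,0,1]],
])

```text
clock: 14.05
tcp_pos: [0.5099, 0.1849, 0.0592]
orientation: [1.704, -2.638, -0.001]
contact_force: [1.3, 2.5, -11.0]
grip_width: 0.0261
```

```bash
python3 st.py
```

```text
14.05 [0.5099 0.1849 0.0592] [  1.3   2.5 -11. ] [ 0.533 -0.491  0.161] 0.0261 j7 -1.617
[[-0.411, -0.912, -0.001], [-0.912, 0.411, 0.0], [0.0, 0.001, -1.0]]
```

Call:
send_rows([
  [[-0.0002,0,0],[0,0,1]],
  [[0,0,-0.0001],[0,0,1]],
  [[0,0,-0.0001],[0,0,1]],
  [[0,0,-0.0001],[0,0,1]],
  [[0,0,-0.0002],[0,0,1]],
  [[0,0,-0.0001],[0,0,1]],
  [[0,0,-0.0002],[0,0,1]],
  [[0,0,-0.0001],[0,0,1]],
  [[0,0,-0.0001],[0,0,1]],
])

```text
clock: 15.18
tcp_pos: [0.5106, 0.1851, 0.0604]
orientation: [-0.565, 3.09, 0.0]
contact_force: [3.5, 1.3, -10.4]
grip_width: 0.0266
```

```bash
python3 st.py
```

```text
15.18 [0.5106 0.1851 0.0604] [  3.5   1.3 -10.4] [ 0.404 -0.731  0.124] 0.0266 j7 -2.278
[[-0.935, -0.354, 0.0], [-0.354, 0.935, 0.0], [-0.0, -0.0, -1.0]]
```

Call:
send_rows([
  [[-0.0003,-0.0001,0],[0,0,-1]],
  [[0,0,0],[0,0,-1]],
  [[0,0,0],[0,0,-1]],
  [[0,0,0],[0,0,-1]],
  [[0,0,0],[0,0,-1]],
  [[0,0,0],[0,0,-1]],
  [[0,0,0],[0,0,-1]],
  [[0,0,0],[0,0,-1]],
  [[0,0,0],[0,0,-1]],
  [[0,0,0],[0,0,-1]],
  [[0,0,0],[0,0,-1]],
  [[0,0,-0.0001],[0,0,-1]],
  [[0,0,-0.0001],[0,0,-1]],
])

```text
clock: 16.8
tcp_pos: [0.5099, 0.1843, 0.0605]
orientation: [2.141, -2.297, -0.001]
contact_force: [1.4, 0.4, -9.7]
grip_width: 0.0263
```

```bash
python3 st.py
```

```text
16.8 [0.5099 0.1843 0.0605] [ 1.4  0.4 -9.7] [ 0.256 -0.179 -0.032] 0.0263 j7 -1.329
[[-0.07, -0.998, -0.001], [-0.998, 0.07, -0.001], [0.001, 0.001, -1.0]]
```

Call:
send_rows([
  [[0,0,0],[0,0,-1]],
  [[0,0,-0.0001],[0,0,-1]],
  [[0,0,-0.0001],[0,0,-1]],
  [[0,0,-0.0001],[0,0,-1]],
  [[0,0,-0.0001],[0,0,-1]],
  [[0,0,-0.0001],[0,0,-1]],
  [[0,0,-0.0001],[0,0,-1]],
  [[0,0,-0.0002],[0,0,-1]],
  [[0,0,-0.0001],[0,0,-1]],
  [[0,0,-0.0001],[0,0,-1]],
])

```text
clock: 18.05
tcp_pos: [0.5108, 0.1831, 0.0616]
orientation: [2.91, -1.178, 0.002]
contact_force: [2.4, -1.6, -12.2]
grip_width: 0.0264
```

```bash
python3 st.py
```

```text
18.05 [0.5108 0.1831 0.0616] [  2.4  -1.6 -12.2] [-0.348 -0.574 -0.085] 0.0264 j7 -0.645
[[0.718, -0.696, 0.0], [-0.696, -0.718, -0.002], [0.002, 0.001, -1.0]]
```

Call:
send_rows([
  [[0.0002,0,0],[0,0,-1]],
  [[0,0,0],[0,0,-1]],
  [[0,0,0],[0,0,-1]],
  [[0,0,-0.0001],[0,0,-1]],
  [[0,0,-0.0001],[0,0,-1]],
  [[0,0,-0.0001],[0,0,-1]],
  [[0,0,-0.0002],[0,0,-1]],
  [[0,0,-0.0001],[0,0,-1]],
  [[0,0,-0.0001],[0,0,-1]],
  [[0,0,-0.0001],[0,0,-1]],
])

```text
clock: 19.3
tcp_pos: [0.5108, 0.183, 0.0624]
orientation: [3.136, 0.162, -0.0]
contact_force: [1.4, -0.0, -7.9]
grip_width: 0.0261
```

```bash
python3 st.py
python3 - <<'E'
from h import *
snap('wrist','w8')
E
```

```text
19.3 [0.5108 0.183  0.0624] [ 1.4 -0.  -7.9] [-0.122 -0.275 -0.071] 0.0261 j7 0.033
[[0.995, 0.103, 0.0], [0.103, -0.995, -0.002], [-0.0, 0.002, -1.0]]
```

View pics/w8.png

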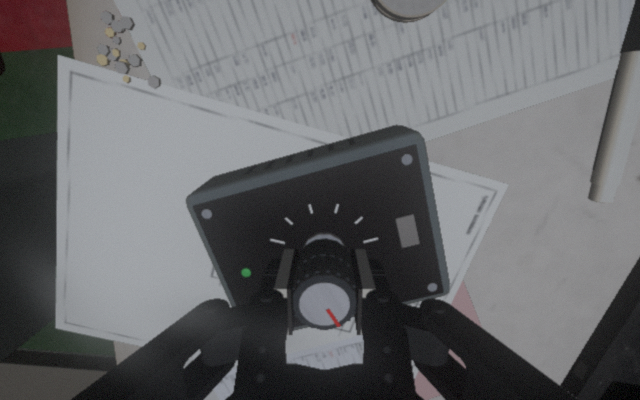

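Call:
send_rows([
  [[0,0,-0.0002],[0,0,-1]],
  [[0,0,-0.0001],[0,0,-1]],
  [[0,0,-0.0001],[0,0,-1]],
  [[0,0,-0.0002],[0,0,-1]],
  [[0,0,-0.0001],[0,0,-1]],
  [[0,0,-0.0001],[0,0,-1]],
  [[0,0,-0.0002],[0,0,-1]],
  [[0,0,-0.0001],[0,0,-1]],
  [[0,0,-0.0001],[0,0,-1]],
  [[0,0,-0.0002],[0,0,-1]],
])

```text
clock: 20.6
tcp_pos: [0.5107, 0.1835, 0.0636]
orientation: [2.775, 1.471, -0.001]
contact_force: [1.5, -0.1, -9.8]
grip_width: 0.026
```

```bash
python3 st.py
```

```text
20.6 [0.5107 0.1835 0.0636] [ 1.5 -0.1 -9.8] [ 0.05  -0.396 -0.044] 0.026 j7 0.72
[[0.561, 0.828, -0.0], [0.828, -0.561, -0.001], [-0.001, 0.0, -1.0]]
```

Call:
send_rows([
  [[0,0,-0.0001],[0,0,-1]],
  [[0,0,-0.0001],[0,0,-1]],
  [[0,0,-0.0001],[0,0,-1]],
  [[0,0,-0.0002],[0,0,-1]],
  [[0,0,-0.0001],[0,0,-1]],
  [[0,0,-0.0001],[0,0,-1]],
  [[0,0,-0.0002],[0,0,-1]],
  [[0,0,-0.0001],[0,0,-1]],
  [[0,0,-0.0001],[0,0,-1]],
  [[0,0,-0.0001],[0,0,-1]],
])

```text
clock: 21.85
tcp_pos: [0.5113, 0.1835, 0.0659]
orientation: [1.894, 2.505, -0.0]
contact_force: [-0.3, -0.5, 1.3]
grip_width: 0.0266
```

```bash
python3 st.py
```

```text
21.85 [0.5113 0.1835 0.0659] [-0.3 -0.5  1.3] [-0.063  0.133  0.019] 0.0266 j7 1.426
[[-0.273, 0.962, 0.001], [0.962, 0.273, -0.001], [-0.001, 0.0, -1.0]]
```

Call:
send_rows([
  [[0,0,-0.001],[0,0,-0.5]],
  [[0,0,-0.001],[0,0,-0.5]],
  [[0,0,-0.001],[0,0,-0.5]],
])

```text
clock: 22.22
tcp_pos: [0.5108, 0.1844, 0.0684]
orientation: [1.726, 2.625, -0.0]
contact_force: [-1.5, 0.1, -2.0]
grip_width: 0.0263
```

```bash
python3 st.py
python3 - <<'E'
from h import *
snap('wrist','w9'); snap('side','s9'); crop('s9',240,80,400,200,5,'s9c')
E
```

```text
22.23 [0.5108 0.1844 0.0684] [-1.5  0.1 -2. ] [-0.02  -0.055  0.058] 0.0263 j7 1.532
[[-0.396, 0.918, -0.0], [0.918, 0.396, -0.0], [-0.0, -0.0, -1.0]]
```

View pics/w9.png

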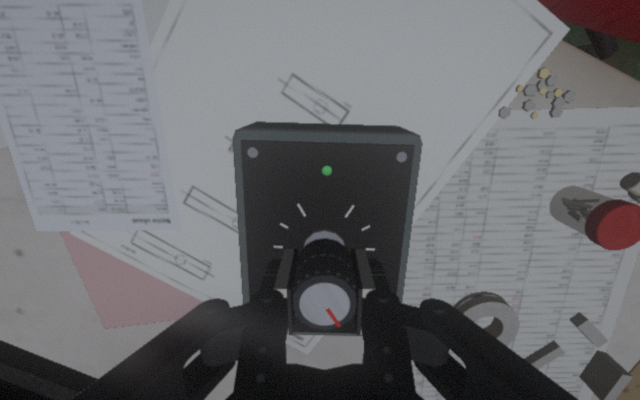

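View pics/s9c.png

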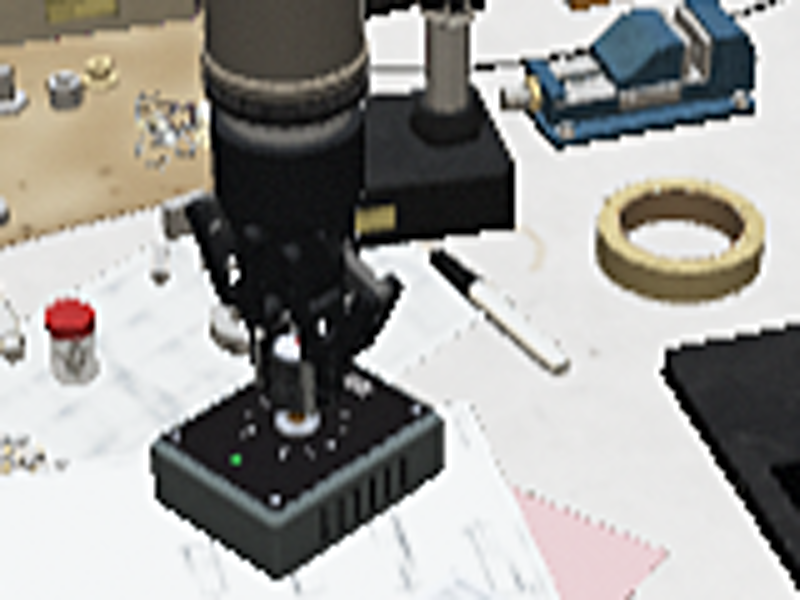

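Call:
send_rows([
  [[0,0,-0.002],[0,0,0]],
  [[0,0,-0.002],[0,0,0]],
  [[0,0,-0.004],[0,0,0]],
  [[0,0,-0.01],[0,0,0]],
  [[0,0,-0.03],[0,0,0]],
  [[0,0,-0.035],[0,0,0]],
  [[0,0,0],[0,0,0]],
])

```text
clock: 23.2
tcp_pos: [0.5129, 0.1855, 0.1546]
orientation: [1.727, 2.62, 0.009]
contact_force: [-0.1, 0.3, -1.5]
grip_width: 0.0264
```

```bash
python3 st.py
python3 - <<'E'
from h import *
f=snap('wrist','w10'); print(proj('w10',[.499,-.117,.002]))
E
```

```text
23.2 [0.5129 0.1855 0.1546] [-0.1  0.3 -1.5] [-0.014 -0.001  0.012] 0.0264 j7 1.528
[[-0.394, 0.919, 0.006], [0.919, 0.394, 0.003], [0.0, 0.006, -1.0]]
(np.float64(-2.7588468364536425), np.float64(30.709421983710996))
```

View pics/w10.png

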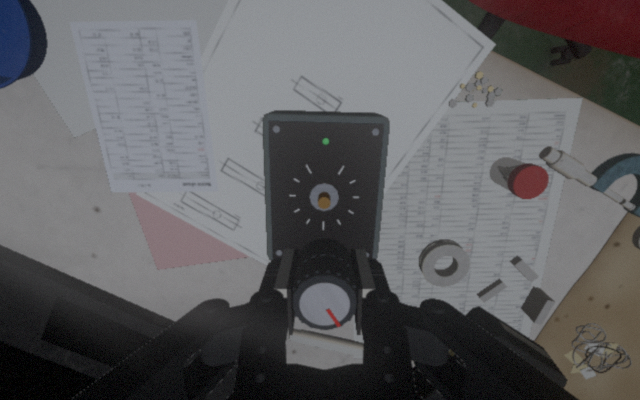

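Call:
send_rows([
  [[-0.034,-0.0162,0],[0,0,0]],
  [[-0.034,-0.0162,0],[0,0,0]],
  [[-0.034,-0.0162,0],[0,0,0]],
  [[-0.034,-0.0162,0],[0,0,0]],
  [[-0.034,-0.0162,0],[0,0,0]],
  [[-0.034,-0.0162,0],[0,0,0]],
  [[-0.034,-0.0162,0],[0,0,0]],
  [[-0.034,-0.0162,0],[0,0,0]],
  [[0,0,0],[0,0,0]],
  [[0,0,0],[0,0,0]],
])

```text
clock: 24.5
tcp_pos: [0.4983, -0.1159, 0.1505]
orientation: [-1.728, -2.622, 0.001]
contact_force: [-0.9, 1.4, -2.7]
grip_width: 0.026
```

```bash
python3 st.py
python3 - <<'E'
from h import *
f=snap('wrist','w11'); print(proj('w11',[.499,-.117,.002]),proj('w11',[.499,-.117,.029]))
E
```

```text
24.5 [ 0.4983 -0.1159  0.1505] [-0.9  1.4 -2.7] [0.059 0.002 0.014] 0.026 j7 2.143
[[-0.394, 0.919, -0.002], [0.919, 0.394, 0.001], [0.001, -0.001, -1.0]]
(np.float64(322.8830184312721), np.float64(185.2996165069637)) (np.float64(322.8185129746856), np.float64(193.69446620257753))
```

View pics/w11.png

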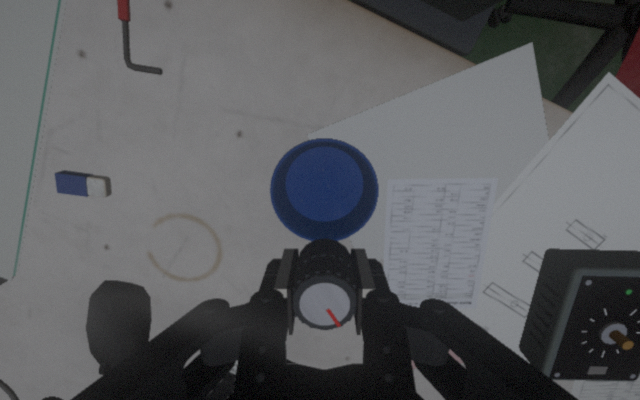

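Call:
send_rows([
  [[0,0,0.03],[0,0,0]],
  [[0,0,0.03],[0,0,0]],
  [[0,0,0.03],[0,0,0]],
  [[0,0,0.02],[0,0,0]],
  [[0,0,0.015],[0,0,0]],
  [[0,0,0.01],[0,0,0]],
  [[0,0,0.005],[0,0,0]],
  [[0,0,0],[0,0,0]],
])

```text
clock: 25.55
tcp_pos: [0.4991, -0.1164, 0.0115]
orientation: [1.729, 2.623, 0.0]
contact_force: [0.4, -1.3, -2.3]
grip_width: 0.0262
```

```bash
python3 st.py
python3 - <<'E'
from h import *
f=snap('side','s12'); crop('s12',280,150,420,290,4,'s12c')
E
```

```text
25.55 [ 0.4991 -0.1164  0.0115] [ 0.4 -1.3 -2.3] [-0.062 -0.041  0.025] 0.0262 j7 2.186
[[-0.394, 0.919, 0.0], [0.919, 0.394, 0.0], [-0.0, 0.0, -1.0]]
```

View pics/s12c.png

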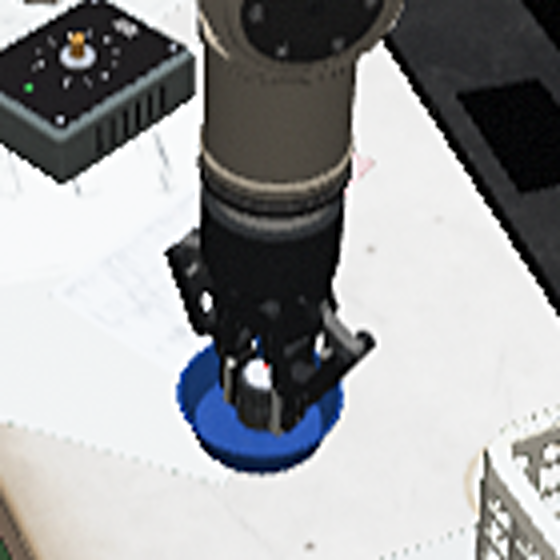

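Call:
send_rows([
  [[0,0,0.002],[0,0,0]],
  [[0,0,0.002],[0,0,0]],
  [[0,0,0.001],[0,0,0]],
  [[0,0,0],[0,0,0]],
  [[0,0,0],[0,0,0]],
])

```text
clock: 26.22
tcp_pos: [0.499, -0.1165, 0.0064]
orientation: [-1.729, -2.623, -0.0]
contact_force: [-0.7, -0.4, -3.0]
grip_width: 0.0264
```

Call:
send_rows([
  [[0,0,0.001],[0,0,0]],
  [[0,0,0.0005],[0,0,0]],
  [[0,0,0],[0,0,0]],
])

```text
clock: 26.6
tcp_pos: [0.4989, -0.1164, 0.0048]
orientation: [-1.729, -2.623, 0.0]
contact_force: [-0.7, -0.0, -1.8]
grip_width: 0.0261
```

Call:
send_rows([
  [[0,0,0],[0,0,0]],
  [[0,0,0],[0,0,0]],
  [[0,0,0],[0,0,0]],
  [[0,0,0],[0,0,0]],
], fingers=140, grip_force=20)

```text
clock: 27.1
tcp_pos: [0.4991, -0.1165, 0.005]
orientation: [1.729, 2.623, 0.0]
contact_force: [-0.1, 0.0, -0.5]
grip_width: 0.0386
```

```bash
python3 st.py
python3 - <<'E'
from h import *
f=snap('wrist','w13');
E
```

```text
27.1 [ 0.4991 -0.1165  0.005 ] [-0.1  0.  -0.5] [0.034 0.041 0.01 ] 0.0386 j7 2.188
[[-0.394, 0.919, 0.0], [0.919, 0.394, -0.0], [-0.0, 0.0, -1.0]]
```

View pics/w13.png

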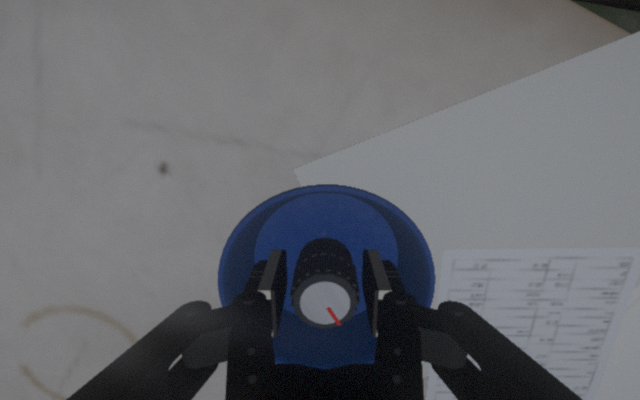

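Knob stands in the dish, released at about (325,300), with the pads clear on both sides. Retreating straight up.

Call:
send_rows([
  [[0,0,-0.003],[0,0,0]],
  [[0,0,-0.01],[0,0,0]],
  [[0,0,-0.03],[0,0,0]],
  [[0,0,-0.05],[0,0,0]],
  [[0,0,-0.05],[0,0,0]],
  [[0,0,-0.04],[0,0,0]],
  [[0,0,0],[0,0,0]],
  [[0,0,0],[0,0,0]],
  [[0,0,0],[0,0,0]],
])

```text
clock: 28.28
tcp_pos: [0.498, -0.1163, 0.1868]
orientation: [-1.728, -2.621, 0.002]
contact_force: [-0.8, -0.6, 0.1]
grip_width: 0.0385
```

```bash
python3 st.py
python3 - <<'E'
from h import *
snap('wrist','w14'); snap('side','s14');snap('top','t14'); crop('s14',240,110,400,280,4.5,'s14c'); crop('t14',180,140,460,260,2.85,'t14c')
E
```

```text
28.27 [ 0.498  -0.1163  0.1868] [-0.8 -0.6  0.1] [-0.028  0.022 -0.013] 0.0385 j7 2.136
[[-0.394, 0.919, -0.002], [0.919, 0.394, 0.0], [0.001, -0.002, -1.0]]
```

View pics/w14.png

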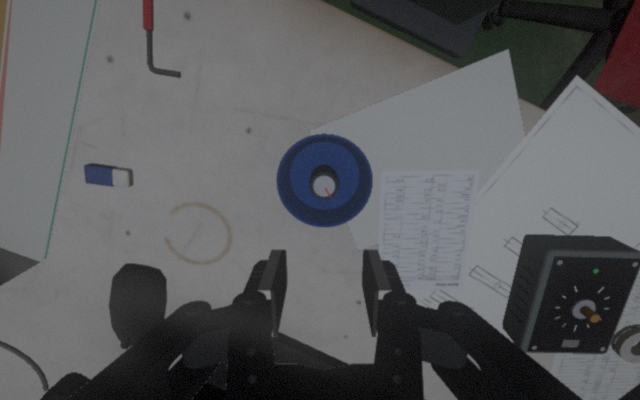

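View pics/s14c.png

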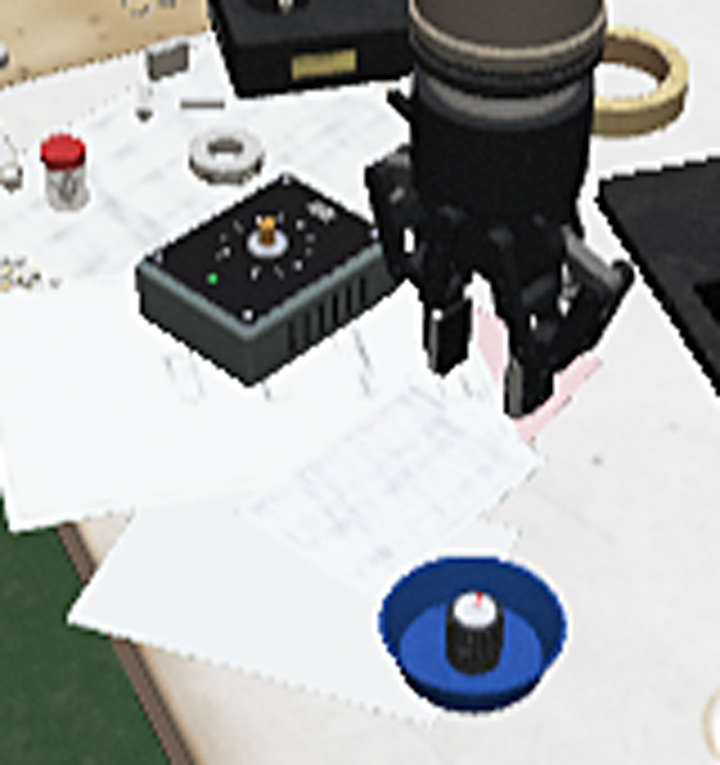

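View pics/t14c.png

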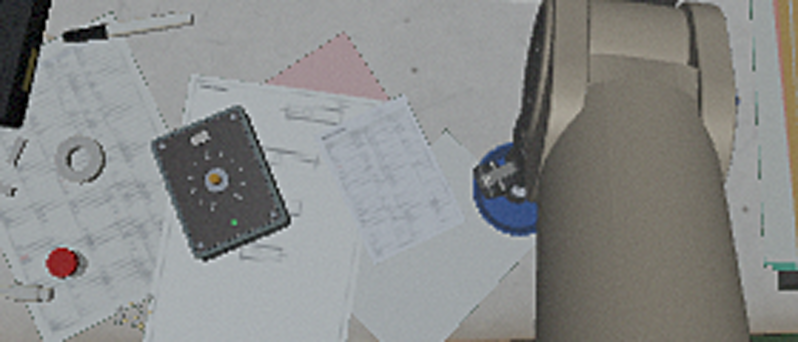

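The knob stands in the dish, at about (473,630) in the side crop. The box corners are in the same pixels as before in the side and top crops: side (250,385), (137,265), (400,240) and top (152,142), (289,218). The bystanders haven't moved.

```bash
python3 -c "
from bench import r
print(r.hand_in())"
```

```text
the job is handed in; nothing more can be done
None
```

The knob is off its spindle and standing upright near the middle of the blue dish on the desk, and I handed the job in at about 28 s.

- **Getting it off:** I gripped the knob with 60 N and twisted it one long sweep each way. The pull was mostly 5–10 N and read 12.2 N at most, below the 17.5 N that could lift the box. The knob came free near the end of the second sweep.
- **Box:** In the last pictures its corners are in the same pixels as at the start, and it is flat with the spindle bare. It showed no turn in the views during the work.
- **Other things:** The ring gauge, vial, eraser and hex key show no change. The gripper was clear of everything, with readings near zero force.
- **Disagreements:** The fixed cameras put the knob about 2 mm off from the wrist camera across the desk. I used the wrist value, checked from two wrist angles. The knob was also gripped slightly off its axis, giving side forces of up to about 4 N, which I eased by small shifts. The twist torque read 0.08–0.16 N m on the first sweep and less on the way back, mostly under the stated 0.14–0.22. I didn't find out why.

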